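Change the filter cassette under the head of an air sampler

TASK

The air sampler is due for a filter change: take the inlet head and the impactor stage off the stack and lay them aside separately, upright, in the steel tray, then move the exposed filter cassette from the sampler onto the empty carrier. Seat the fresh cassette from the other carrier on the sampler and put the impactor stage and then the inlet head back on top of it, every part sitting fully home and centred on the cone below it. Keep both cassettes face up and roughly level all the time, so that no dust falls off the filter, and leave the sample cup and the reagent vial where they stand.

Things in the scene. Friction and masses are not known exactly. Their poses are not given: they have to be found in the camera images.
- sampler: Air sampler, fixed: grey pump housing 52 mm high with a round aluminium seat 84 mm across. Origin: on the worktop under the seat's axis; -x to its front (read-out). The flat seat is 60 mm above the origin, with a centring cone (18 mm wide at the foot, 10 mm at the tip, 9 mm high) in its middle. Housing: 80 mm from the axis to the front, 56 mm to the back, 62 mm to each side.
- tray: Fixed steel instrument tray, 130 mm (its x) by 190 mm (its y), rim 9 mm high, empty at the start: the side area for the two head parts. Origin: centre of its underside; its flat floor is 2 mm above that. Between the left and right halves of the work stands a fixed black instrument case, 0.15 m high, its open lid behind it 0.46 m high: carry parts over its front.
- carrier_empty: Empty filter carrier, fixed: low round black foot, 88 mm across at the bottom, 80 mm at its flat top (the seat), 12 mm high, with a centring cone (18 mm wide at the foot, 10 mm at the tip, 9 mm high) in its middle. Origin: centre of its underside. Same shape as the other carrier, but nothing is on it.
- carrier_fresh: The other filter carrier, fixed, same shape and size as the empty one (seat 12 mm above its origin, same cone); it carries the fresh cassette at the start.
- exposed_cassette: Exposed filter cassette, loose, about 110 g: grey fluted disc 64 mm across, 22 mm high, with a dust-grey filter ring and a centring cone (18 mm wide at the foot, 10 mm at the tip, 9 mm high) on its top face. Origin: centre of its underside, z up. Underside: socket 22 mm wide, 12 mm deep, drops over a cone with 2 mm play all round. At the start the lowest of three on the sampler.
- fresh_cassette: Fresh filter cassette, loose, about 110 g: same shape, size, cone, socket and origin as the exposed one, but with a clean white filter ring; at the start it sits on its carrier.
- impactor_stage: Impactor stage, loose, about 110 g: fluted aluminium disc 52 mm across, 22 mm high, with a ring of small holes and a centring cone (18 mm wide at the foot, 10 mm at the tip, 9 mm high) on its top face. Origin: centre of its underside, z up. Underside: socket 22 mm wide, 12 mm deep, drops over a cone with 2 mm play all round. At the start it sits on the exposed cassette.
- inlet_head: Inlet head, loose, about 80 g: fluted aluminium collar 40 mm across and 22 mm high, above it an intake tube 26 to 29 mm wide with a mesh on top, 53 mm high in all. Origin: centre of its underside, z up. Underside: socket 22 mm wide, 12 mm deep, drops over a cone with 2 mm play all round. At the start it is the top of the stack, 22 mm above the stage's origin.
- sample_cup: Bystander, loose: white sample cup with a red screw lid, 50 mm across, 58 mm high. Origin: centre of its underside. Not to be moved.
- reagent_vial: Bystander, loose: small glass reagent vial with a white cap, 23 mm across, 50 mm high. Origin: centre of its underside. Not to be moved.

How it is judged (in metres and radians):
On the way, in this order (a step that is already met when the one before it is completed fails the run):
1. inlet head and impactor stage both stand upright on the floor of the tray (x of inlet_head in the frame of tray between -0.06 and 0.06 m and y of inlet_head in the frame of tray between -0.09 and 0.09 m and z of each of inlet_head, impactor_stage in the frame of tray below 0.006 m and angle between each of inlet_head, impactor_stage's own z axis and vertical below 0.15 rad and x of impactor_stage in the frame of tray between -0.06 and 0.06 m and y of impactor_stage in the frame of tray between -0.09 and 0.09 m), for 0.2 s.
2. the exposed cassette sits fully home on the empty carrier (horizontal distance between exposed_cassette and carrier_empty below 0.005 m and z of exposed_cassette in the frame of carrier_empty between 0.009 and 0.015 m and angle between exposed_cassette's own z axis and vertical below 0.08 rad), for 0.2 s.
3. the fresh cassette sits fully home on the sampler (horizontal distance between fresh_cassette and sampler below 0.005 m and z of fresh_cassette in the frame of sampler between 0.057 and 0.063 m and angle between fresh_cassette's own z axis and vertical below 0.08 rad), for 0.2 s.
4. the impactor stage sits fully home on the fresh cassette (all of step 3 and horizontal distance between impactor_stage and fresh_cassette below 0.005 m and z of impactor_stage in the frame of fresh_cassette between 0.019 and 0.025 m and angle between impactor_stage's own z axis and vertical below 0.08 rad), for 0.2 s.
At the end, for the whole second after the job is handed in: Fresh cassette on the sampler's seat, impactor stage on the fresh cassette, inlet head on the stage, exposed cassette on the carrier that was empty: each within 5 mm of the axis of what it sits on, within 3 mm of its full-home height, level within 0.08 rad, released and at rest (under 20 mm/s) (all of step 2 and all of step 4 and horizontal distance between inlet_head and impactor_stage below 0.005 m and z of inlet_head in the frame of impactor_stage between 0.019 and 0.025 m and angle between inlet_head's own z axis and vertical below 0.08 rad and linear speed of each of inlet_head, impactor_stage, exposed_cassette, fresh_cassette below 0.02 m/s); the robot touches nothing.
It fails at once if a cassette is tipped by more than about 35 degrees (angle between any of exposed_cassette, fresh_cassette's own z axis and vertical above 0.6 rad).
It fails at once if the sample cup or the reagent vial is moved by more than 20 mm or knocked over (distance of any of sample_cup, reagent_vial from where it was at the start of the episode above 0.02 m or angle between any of sample_cup, reagent_vial's own z axis and vertical above 0.5 rad).
It also fails if it takes over 149 s, if anything falls off the work surface, if the arm or the gripper's body presses on something with over 40 N, if the wrist force passes 120 N, or if a joint passes its speed limit or range.

ROBOT

A 6-joint arm with a two-finger parallel gripper is mounted at the origin on a cart in front of the work surface, level with it; the furniture and walls round the work are solid. World frame = base frame: x ahead of the robot, y to its left, z up, the work surface at z = 0. Lengths are in mm, angles in rad, forces in N, time in s.
With the tool pointing down it reaches from about 350 to 975 mm from the base axis. Payload 7.1 kg.
Tool frame: the origin (TCP) lies midway between the tips of the shut fingers; the grasp point (between the pads) lies 19 mm behind it (ctrl.grip_depth is the distance from the TCP to the grasp point, in mm); z points along the fingers, y is the line along which they close (so a half turn about z gives the same grasp; the last joint's range is limited). The gripper opens to 88 mm and grips with 3 to 60 N. Pads are 20 mm wide; open, the fingers measure 115 mm over their backs; the gripper's body (75 mm by 178 mm) begins 61 mm behind the grasp point.
Start: joints at [1.228, 0.423, 1.63, -0, 1.089, -0.019], TCP at [198.825, 592.514, 192.775] pointing down, gripper open.
Joint ranges: [-3, 3], [-0.9, 2.11], [0.09, 2.58], [-1.31, 4.45], [0.11, 2.69], [-2.54, 2.54]. Speed limits (rad/s): [2.39, 2.39, 3.01, 3.14, 3.14, 3.14].

INTERFACE

Orientations are given as a rotation vector (axis times angle).
In Python, from workcell import get_obs, vision, ctrl gives the robot as it stands.
- The arm moves only by the tool step_arm, never from a script. Its argument "plan" is a list of rows, each a list of 7 numbers: the opening, from -1 (shut) to 1 (fully open), then the shift along the tool's x, y, z as a fraction of full scale, then the turn, a rotation vector about the tool's x, y, z as a fraction of full scale. In form: [[fingers, dx, dy, dz, wx, wy, wz], ...]. A call has 1 to 20 rows; each row shifts and turns the commanded pose from where the row before left it, along the tool's axes as they then stand; what a row does not reach is not made up. Full scale, the value 1, is 50 mm for a shift and 0.12 rad for a turn. A row lasts 1/8 s, in which the tool goes at most 62.5 mm and 10.7 degrees, less where a joint would pass 70% of its speed; a pose out of reach is approached as far as the arm can. A call with a number of a shift or a turn outside -1 to 1 is refused whole. A call with a gripper value outside its range is refused whole. The fingers move at their own pace and stop on an object; the grip force is fixed at half the most. Time passes only in rows, so rows that do not move let the fingers close. It gives the time, the measured TCP pose, the force, the opening and the grip force at its end, in the units of the state.
- get_obs(): the state, without advancing time (a new reading comes with each control period).
- vision.get_image(name): name is "scene" or "top" or "wrist"; returns a dict with "pixels" (420x560x3 uint8, red, green, blue), "depth" (420x560 float32, mm along the optical axis (not along the pixel's ray), 0 where there is no reading), "fx", "fy", "cx", "cy" (pixels), "T" (4x4, takes a point from camera to world coordinates); the wrist camera has in their place "T_tool_cam" (4x4, takes a point from camera to tool coordinates, whose origin is the TCP and whose axes are the flange's). Camera axes: x right, y down, z forward; pixel columns grow to the right and rows downward; lengths in mm; the calibration is good to about 2 mm. A picture is of the moment at which its call begins: read the wrist's pose just before it.
- ctrl.close_job(): hands the job in; it is judged then, once.
The state is a dict: "t": time; "qpos": joint angles; "qvel": joint speeds; "joint_torque": joint torques, N m; "ee_pos": TCP position; "orientation": TCP orientation; "ft_force": force on the tool from outside, world axes, zero at the start; "moment": the same for the moment, N m; "width": finger opening in mm; "grasp_force": force on a finger pad.
Only numpy, scipy, OpenCV 4.12 (cv2) and the standard library are available. Lean on these libraries where they do the work, as an engineer would, in place of code of your own. Each camera call takes 0.05 s, during which the arm holds its last target. There are 200 camera calls.

## Working session

There is one attempt and no reset: what is moved stays moved. The work goes in short steps, Python scripts to look and compute and a tool call to move; the robot and the scene stay as the last step left them, time stands still between calls to the robot, and variables do not carry over. Pictures are saved under pics/ and viewed, at most 14 in all, crops included, and the job is handed in when it is done.

Besides the shell and the picture viewer there is one more tool, called after ">>>" in YAML: its name, and indented under it one key for each argument. step_arm: Moves the arm, as the interface text tells. Its arguments: {"type":"object","properties":{"plan":{"type":"array","items":{"type":"array","items":{"type":"number","minimum":-1,"maximum":1}}}},"required":["plan"]}

```bash
mkdir -p pics; ls; python3 - <<'E'
from workcell import get_obs, vision, ctrl
import cv2,numpy as np
o=get_obs();print(o)
for n in ["scene","top"]:
    d=vision.get_image(n);np.savez(f"pics/{n}0.npz",**d)
    cv2.imwrite(f"pics/{n}0.png",d["pixels"][:,:,::-1]);print(n,d["fx"],d["cx"],d["cy"],d["T"].round(3).tolist())
E
```

```text
pics
{'t': 0.0, 'qpos': array([ 1.22802304e+00,  4.23827968e-01,  1.63069584e+00, -1.70450046e-05,
        1.08859338e+00, -1.90175132e-02]), 'qvel': array([ 5.42807861e-04, -1.91629928e-03, -7.21550004e-05,  2.06612396e-05,
       -1.22447234e-03,  2.01565433e-04]), 'joint_torque': array([ 7.85415978e-04, -5.44630337e+01, -2.73665982e+01,  6.44958182e-02,
        2.26736104e-02, -1.12489513e-04]), 'ee_pos': array([198.61818235, 591.96215932, 192.00747501]), 'orientation': array([-5.06281990e-01, -3.10026570e+00,  2.35973576e-03]), 'ft_force': array([0.32815135, 0.21707287, 0.63811698]), 'moment': array([ 0.03390513, -0.00058409, -0.00058846]), 'grasp_force': 0.0, 'width': 88.10847600348463}
scene 466.73850899068026 276.66880159869703 205.02851595740609 [[0.866, -0.363, 0.344, 128.848], [-0.5, -0.65, 0.573, -746.902], [0.016, -0.668, -0.744, 1014.086], [0.0, 0.0, 0.0, 1.0]]
top 487.0363428271312 279.99382485104354 206.5583689107519 [[-0.018, -0.994, 0.105, 414.035], [-1.0, 0.016, -0.02, -8.59], [0.018, -0.105, -0.994, 1350.994], [0.0, 0.0, 0.0, 1.0]]
```

View pics/scene0.png

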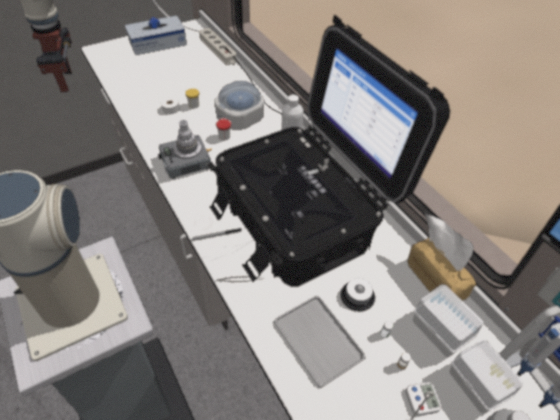

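View pics/top0.png

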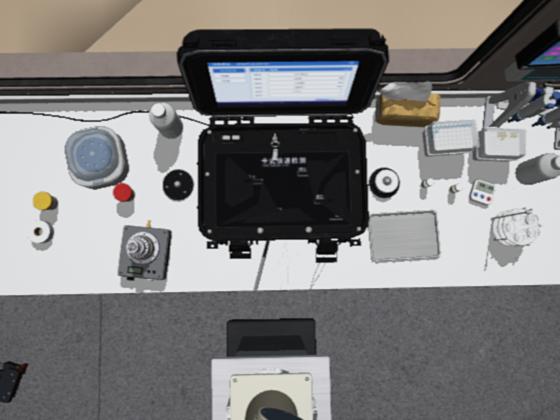

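The top view shows the sampler stack at (140,245), the empty carrier at (178,184), the fresh one at (385,182), the tray at (404,236), the red-lidded cup at (122,192) and small vials at (426,184) and (455,188).

```bash
cat > h.py <<'E'
import numpy as np,cv2
from workcell import get_obs,vision,ctrl
from scipy.spatial.transform import Rotation as R
def cloud(d,T=None):
    T=d["T"] if T is None else T
    v,u=np.mgrid[:420,:560];z=d["depth"].astype(float)
    P=np.stack([(u-d["cx"])/d["fx"]*z,(v-d["cy"])/d["fy"]*z,z],-1)
    return P@T[:3,:3].T+T[:3,3]
def ray(d,u,v,h,T=None):
    T=d["T"] if T is None else T
    r=T[:3,:3]@np.array([(u-d["cx"])/d["fx"],(v-d["cy"])/d["fy"],1]);c=T[:3,3]
    return c+r*(h-c[2])/r[2]
def toolT(o):
    T=np.eye(4);T[:3,:3]=R.from_rotvec(o["orientation"]).as_matrix();T[:3,3]=o["ee_pos"];return T
def circ(p):
    (x,y),r=cv2.minEnclosingCircle(p[:,:2].astype(np.float32));return round(x,1),round(y,1),round(r,1)
E
python3 - <<'E'
from h import *
d=dict(np.load("pics/top0.npz"));P=cloud(d);im=d["pixels"]
print("table z",np.median(P[250:285,300:340,2]))
boxes=dict(stack=(115,215,175,282),empty=(158,165,198,205),fresh=(367,163,404,203),cup=(108,178,138,208),vial1=(420,174,434,194),vial2=(448,178,462,198),tray=(364,205,444,265))
for n,(a,b,c,e) in boxes.items():
    q=P[b:e,a:c].reshape(-1,3)
    print(n,"zmax",q[:,2].max().round(1),np.histogram(q[:,2],bins=[-20,-5,3,8,12,18,28,35,45,55,65,80,95,110,125,140,160])[0])
    for lo,hi in [(3,200),(8,16),(28,40),(45,56),(95,110),(118,124),(134,165)]:
        m=(q[:,2]>lo)&(q[:,2]<hi)
        if m.sum()>8: print("   ",lo,hi,m.sum(),"circ",circ(q[m]),"mean",q[m].mean(0).round(1))
g=cv2.cvtColor(im,cv2.COLOR_RGB2BGR)
crop=[cv2.resize(g[b-5:b+65,a-5:a+85],(390,300),interpolation=cv2.INTER_CUBIC) for a,b in[(110,215),(105,160),(365,155),(364,205)]]
cv2.imwrite("pics/c1.png",np.vstack([np.hstack(crop[:2]),np.hstack(crop[2:])]))
E
```

```text
table z 1.1904921580751306
stack zmax 1351.0 [  92 1192  152    2   13   49   52  134 1340  446   70  106  122   46
   70  110]
    3 200 2720 circ (449.3, 341.1, 117.7) mean [436.7 324.7  60. ]
    8 16 11 circ (454.6, 331.1, 93.5) mean [432.2 281.7  13.4]
    28 40 95 circ (436.3, 329.5, 86.2) mean [430.  305.   34.5]
    45 56 1444 circ (436.3, 331.6, 87.5) mean [429.7 329.6  51.4]
    95 110 122 circ (448.0, 330.6, 26.4) mean [446.5 319.9 103. ]
    118 124 21 circ (447.5, 328.2, 20.3) mean [450.9 321.4 121.5]
    134 165 123 circ (448.3, 330.5, 14.4) mean [447.9 329.5 155.6]
empty zmax 1351.0 [ 47 670 219 313 284  20   0   0   0   0   0   0   0   0   0  40]
    3 200 876 circ (608.7, 236.6, 86.1) mean [620.8 245.   16.7]
    8 16 554 circ (616.0, 250.5, 55.1) mean [622.6 249.5  11.6]
    134 165 40 circ (599.3, 172.7, 48.7) mean [599.2 172.7 147.7]
fresh zmax 1351.0 [ 22 616 172 102  96  31 217 200   3   0   0   0   0   0   0  19]
    3 200 840 circ (609.6, -317.4, 91.0) mean [ 615.5 -322.8   25.6]
    8 16 187 circ (608.7, -332.2, 53.3) mean [ 614.9 -318.7   11.8]
    28 40 386
[... 714 characters left out ...]
6, 10.6) mean [ 612.9 -441.6   49.9]
vial2 zmax 53.7 [  5 154  28   3   9  12  13  11  45   0   0   0   0   0   0   0]
    3 200 121 circ (603.1, -524.5, 27.9) mean [ 597.8 -517.8   30.1]
    8 16 9 circ (606.5, -517.2, 18.8) mean [ 598.  -512.1   12.2]
    28 40 20 circ (596.3, -517.9, 11.4) mean [ 596.8 -513.5   34.3]
    45 56 45 circ (597.8, -519.5, 10.1) mean [ 597.1 -519.1   49.3]
tray zmax 1351.0 [  52 2759 1501  274   93    1    0    0    0    0    0    0    0    0
    1  106]
    3 200 1976 circ (481.7, -370.6, 141.0) mean [ 473.5 -373.    13.7]
    8 16 364 circ (464.2, -369.4, 121.0) mean [ 471.  -379.2   10.8]
    134 165 107 circ (508.7, -245.1, 32.9) mean [ 512.1 -245.6  147.3]
```

View pics/c1.png

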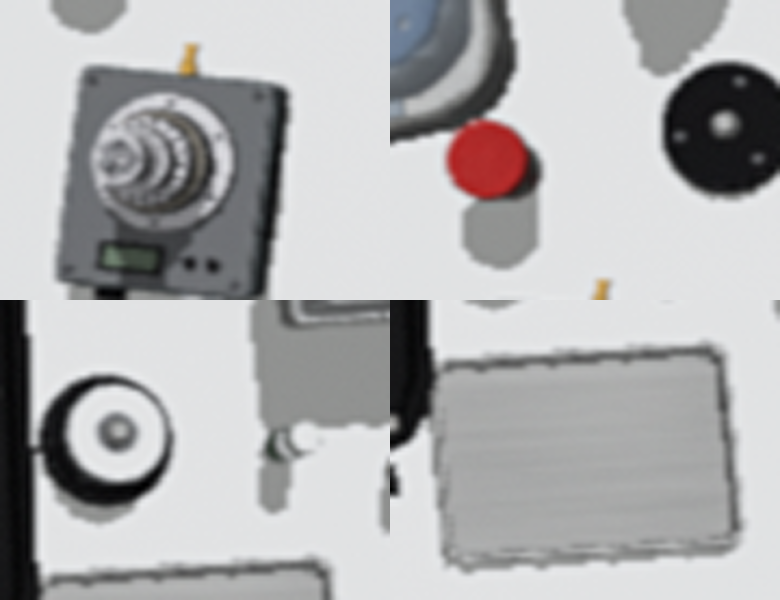

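>>> step_arm:
  plan:
    - [1,0,0,-0.2,0,0,1]
    - [1,0,0,-0.2,0,0,1]
    - [1,0,0,-0.2,0,0,1]
    - [1,0,0,-0.2,0,0,1]
    - [1,0,0,-0.2,0,0,1]
    - [1,0,0,-0.2,0,0,1]
    - [1,0,0,-0.2,0,0,1]
    - [1,0,0,-0.2,0,0,1]
    - [1,0,0,-0.2,0,0,1]
    - [1,0,0,-0.2,0,0,1]
    - [1,0,0,-0.2,0,0,0.38]
    - [1,-0.87,0.83,0,0,0,0]
    - [1,-0.87,0.83,0,0,0,0]
    - [1,-0.87,0.83,0,0,0,0]
    - [1,-0.87,0.83,0,0,0,0]
    - [1,-0.87,0.83,0,0,0,0]
    - [1,-0.87,0.83,0,0,0,0]
    - [1,0,0,0,0,0,0]
    - [1,0,0,0,0,0,0]

```text
t: 2.48
ee_pos: [447.8, 331.9, 302.4]
orientation: [-2.22, -2.222, 0.001]
ft_force: [-0.1, -0.2, 0.7]
width: 87.5
grasp_force: 0.0
```

```bash
python3 - <<'E'
from h import *
o=get_obs();d=vision.get_image("wrist");np.savez("pics/w1.npz",**d,o=[*o["ee_pos"],*o["orientation"]])
cv2.imwrite("pics/w1.png",d["pixels"][:,:,::-1])
print(o["qpos"],o["ee_pos"],R.from_rotvec(o["orientation"]).as_matrix().round(4),d["T_tool_cam"].round(3),d["fx"],d["cx"],d["cy"])
P=cloud(d,toolT(o)@d["T_tool_cam"]).reshape(-1,3)
for lo,hi in [(57,63),(78,84),(101,106),(122,128),(152,160)]:
    m=(abs(P[:,0]-448)<60)&(abs(P[:,1]-330)<60)&(P[:,2]>lo)&(P[:,2]<hi)
    if m.sum()>8: print(lo,hi,m.sum(),circ(P[m]),P[m].mean(0).round(1))
E
```

```text
[6.16224227e-01 2.12794303e-01 1.66595171e+00 5.31496588e-04
 1.26359985e+00 6.15518585e-01] [447.78791728 331.92715003 302.42520688] [[-5.e-04  1.e+00 -9.e-04]
 [ 1.e+00  5.e-04 -0.e+00]
 [-0.e+00 -9.e-04 -1.e+00]] [[-1.00000e-03 -9.58000e-01 -2.86000e-01  7.88890e+01]
 [ 1.00000e+00 -1.00000e-03 -1.00000e-03 -8.16000e-01]
 [ 1.00000e-03 -2.86000e-01  9.58000e-01 -1.90978e+02]
 [ 0.00000e+00  0.00000e+00  0.00000e+00  1.00000e+00]] 318.1974420643492 277.5563046391363 203.43603717846145
57 63 908 (449.1, 332.2, 41.8) [448.8 341.7  59. ]
78 84 398 (449.3, 332.2, 31.9) [448.7 344.7  81.3]
101 106 348 (449.0, 332.2, 25.9) [448.8 341.9 103. ]
122 128 267 (449.0, 332.3, 19.8) [448.9 340.2 125.3]
152 160 522 (448.9, 332.2, 14.3) [449.2 332.6 156.4]
```

View pics/w1.png

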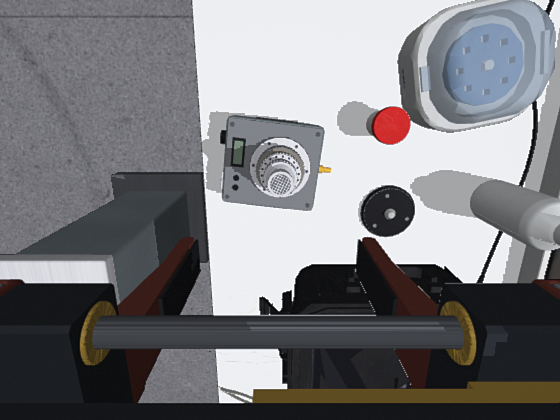

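The wrist view shows the stack at (280,170) with radii matching every level, so its axis is at (449.0, 332.2). The empty carrier is at (387,212). I'll descend onto the head's collar and grip it.

>>> step_arm:
  plan:
    - [1,0.006,0.024,0.97,0,0,0]
    - [1,0,0,0.97,0,0,0]
    - [1,0,0,0.97,0,0,0]
    - [1,0,0,0.6,0,0,0]
    - [1,0,0,0.36,0,0,0]
    - [1,0,0,0,0,0,0]
    - [-1,0,0,0,0,0,0]
    - [-1,0,0,0,0,0,0]
    - [-1,0,0,0,0,0,0]
    - [-1,0,0,0,0,0,0]
    - [-1,0,0,0,0,0,0]
    - [-1,0,0,0,0,0,0]

```text
t: 4.03
ee_pos: [449.4, 332.1, 109.3]
orientation: [-2.22, -2.223, 0.0]
ft_force: [-0.4, 0.5, 0.1]
width: 31.2
grasp_force: 0.0
```

```bash
python3 - <<'E'
from h import *
d=dict(np.load("pics/w1.npz"));o=d["o"];T=toolT(dict(ee_pos=o[:3],orientation=o[3:]))@d["T_tool_cam"]
P=cloud(d,T);im=d["pixels"]
q=P.reshape(-1,3);dark=(im.max(-1)<70).reshape(-1)
m=(abs(q[:,0]-617)<60)&(abs(q[:,1]-250)<60)&(q[:,2]>9)&(q[:,2]<15);print(m.sum(),circ(q[m]),q[m].mean(0))
m=m&dark;print(m.sum(),circ(q[m]),q[m].mean(0))
m=(abs(q[:,0]-617)<15)&(abs(q[:,1]-250)<15)&(q[:,2]>16)&(q[:,2]<25);print(m.sum(),circ(q[m]),q[m].mean(0))
c=(im[:,:,0]>140)&(im[:,:,1]<70);n,l,s,ce=cv2.connectedComponentsWithStats(c.astype(np.uint8));i=1+s[1:,4].argmax();print("cup",ray(d,*ce[i],58,T))
E
```

```text
1762 (624.3, 250.7, 40.4) [623.51234664 251.64135152  10.89795461]
1644 (624.0, 250.7, 40.1) [623.06506133 252.09990346  10.87246176]
60 (623.9, 250.9, 7.1) [623.1591091  251.23566753  18.90947548]
cup [597.71230343 389.63534479  58.        ]
```

>>> step_arm:
  plan:
    - [-1,0,0,0,0,0,0]
    - [-1,0,0,0,0,0,0]
    - [-1,0,0,0,0,0,0]

```text
t: 4.4
ee_pos: [449.4, 332.2, 109.3]
orientation: [2.22, 2.223, 0.0]
ft_force: [-0.3, -0.1, 0.5]
width: 26.3
grasp_force: 30.0
```

```bash
python3 - <<'E'
from h import *
o=get_obs();d=vision.get_image("wrist");np.savez("pics/w2.npz",**d,o=[*o["ee_pos"],*o["orientation"]])
cv2.imwrite("pics/w2.png",d["pixels"][:,:,::-1])
print(o["ee_pos"],o["width"],o["grasp_force"])
E
```

```text
[449.43117511 332.20302089 109.28637233] 26.34582328377704 29.999891670886427
```

View pics/w2.png

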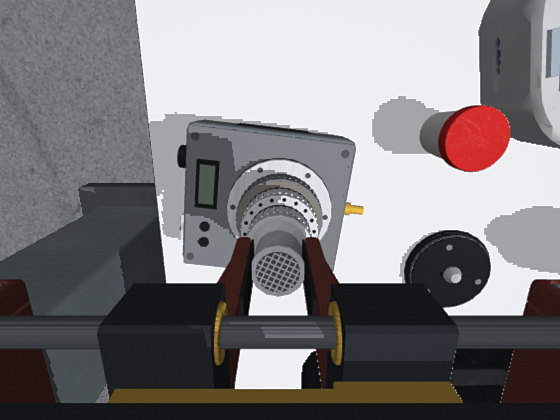

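The fingers hold the 26 mm tube just above the collar, with the mesh at (278,270). The finger tips must end higher than I assumed, so I'll check their lowest visible height.

```bash
python3 - <<'E'
from h import *
d=dict(np.load("pics/w2.npz"));o=d["o"];T=toolT(dict(ee_pos=o[:3],orientation=o[3:]))@d["T_tool_cam"]
P=cloud(d,T);im=d["pixels"].astype(int)
m=(im[:,:,0]>im[:,:,1]+20)&(im[:,:,0]<130);m[:235]=0;m[:,:200]=0;m[:,360:]=0
q=P[m];print(len(q),np.percentile(q[:,2],[0,1,2,5,10,50]).round(1))
for v in range(236,300,8):
  print(v,[(u,*P[v,u].round(0)) for u in (236,244,248,252,304,308,312,318)if m[v,u]])
for lo,hi in [(78,84),(101,106),(122,128),(152,160)]:
    s=P.reshape(-1,3);k=(abs(s[:,0]-449)<45)&(abs(s[:,1]-332)<45)&(s[:,2]>lo)&(s[:,2]<hi)&~m.reshape(-1)
    print(lo,k.sum(),circ(s[k]))
E
```

```text
2896 [137.9 141.4 143.  147.3 153.7 184.8]
236 []
244 [(236, np.float64(427.0), np.float64(344.0), np.float64(148.0)), (244, np.float64(431.0), np.float64(343.0), np.float64(148.0)), (248, np.float64(433.0), np.float64(343.0), np.float64(147.0)), (308, np.float64(464.0), np.float64(344.0), np.float64(148.0)), (312, np.float64(466.0), np.float64(344.0), np.float64(148.0)), (318, np.float64(469.0), np.float64(344.0), np.float64(149.0))]
252 [(236, np.float64(428.0), np.float64(344.0), np.float64(158.0)), (244, np.float64(432.0), np.float64(343.0), np.float64(157.0)), (308, np.float64(463.0), np.float64(344.0), np.float64(159.0)), (312, np.float64(465.0), np.float64(343.0), np.float64(157.0)), (318, np.float64(468.0), np.float64(344.0), np.float64(158.0))]
260 [(236, np.float64(429.0), np.float64(344.0), np.float64(167.0)), (244, np.float64(433.0), np.float64(343.0), np.float64(166.0)), (312, np.float64(464.0), np.float64(344.0), np.float64(166.0)), (318, np.float64(467.0), np.float64(344.0), np.float64(166.0))]
268 [(236, np.float64(430.0), np.float64(344.0), np.float64(174.0)), (244, np.float64(434.0), np.float64(343.0), np.float64(174.0)), (312, np.float64(464.0), np.float64(344.0), np.float64(174.0)), (318, np.float64(466.0), np.float64(344.0), np.float64(174.0))]
276 [(236, np.float64(431.0), np.float64(343.0), np.float64(180.0)), (312, np.float64(463.0), np.float64(343.0), np.float64(179.0)), (318, np.float64(466.0), np.float64(343.0), np.float64(180.0))]
284 [(236, np.float64(432.0), np.float64(343.0), np.float64(187.0)), (318, np.float64(465.0), np.float64(343.0), np.float64(187.0))]
292 [(236, np.float64(433.0), np.float64(344.0), np.float64(194.0)), (318, np.float64(464.0), np.float64(344.0), np.float64(193.0))]
78 1120 (449.3, 332.6, 31.7)
101 1029 (449.3, 332.9, 25.5)
122 706 (449.2, 338.7, 18.5)
152 2379 (448.4, 339.9, 22.3)
```

```bash
python3 - <<'E'
from h import *
d=dict(np.load("pics/w2.npz"));g=d["pixels"][180:330,180:380,::-1]
cv2.imwrite("pics/c2.png",cv2.resize(g,(800,600),interpolation=cv2.INTER_CUBIC))
E
```

```text
(no output)
```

View pics/c2.png

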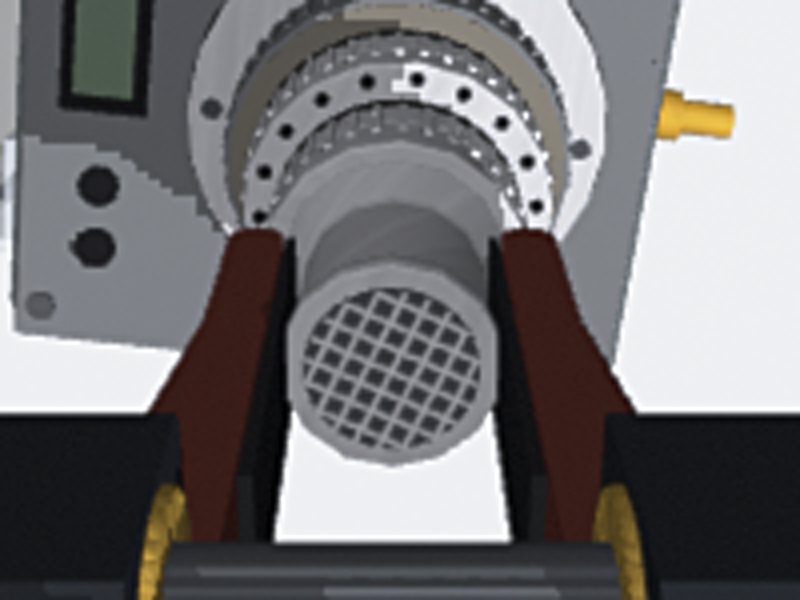

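```bash
python3 - <<'E'
from h import *
for f in("w1","w2"):
    d=dict(np.load(f"pics/{f}.npz"));o=d["o"]
    P=cloud(d,d["T_tool_cam"]);im=d["pixels"].astype(int)
    m=(im[:,:,0]>im[:,:,1]+15)&(im[:,:,0]<130)&(im[:,:,2]<60)&(P[:,:,2]<40)&(abs(P[:,:,0])<20);m[:225]=0
    for s in(-1,1):
        q=P[m&(np.sign(P[:,:,1])==s)];i=q[:,2].argsort()[-40:]
        print(f,s,len(q),"tip z",q[i,2].max().round(1),q[i].mean(0).round(1),np.abs(q[i,1]).min().round(1))
E
```

```text
w1 -1 3315 tip z -28.3 [ 11.4 -49.7 -31.3] 46.4
w1 1 7183 tip z -30.3 [ 11.3  47.6 -32.6] 44.4
w2 -1 6220 tip z -28.6 [ 11.5 -19.2 -31.7] 15.7
w2 1 7466 tip z -29.3 [ 11.5  17.  -32.3] 13.7
```

>>> step_arm:
  plan:
    - [-1,0,0,-0.1,0,0,0]
    - [-1,0,0,-0.3,0,0,0]
    - [-1,0,0,-0.5,0,0,0]
    - [-1,0,0,-0.5,0,0,0]
    - [-1,0,0,0,0,0,0]

```text
t: 5.08
ee_pos: [450.8, 333.2, 181.9]
orientation: [2.219, 2.222, 0.008]
ft_force: [1.4, -0.7, -1.2]
width: 26.2
grasp_force: 30.0
```

```bash
python3 - <<'E'
from h import *
print(ctrl.grip_depth)
o=get_obs();d=vision.get_image("wrist");np.savez("pics/w3.npz",**d,o=[*o["ee_pos"],*o["orientation"]])
cv2.imwrite("pics/w3.png",d["pixels"][:,:,::-1])
P=cloud(d,d["T_tool_cam"]);q=P.reshape(-1,3)
print(o["ee_pos"],o["width"])
m=(abs(q[:,1])<10)&(abs(q[:,0])<14)&(q[:,2]>-60)&(q[:,2]<-40);print("mesh tool z",np.median(q[m,2]),m.sum(),circ(q[m]))
E
```

```text
18.700000000000003
[450.75810539 333.16305538 181.92092627] 26.230478153849155
mesh tool z -47.45620648358536 1882 (0.2, -0.9, 14.5)
```

View pics/w3.png

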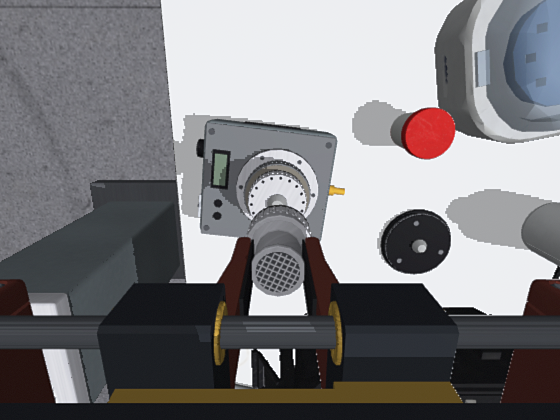

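The head is in hand: its mesh is at (278,270), and the stage's cone shows at (275,198). Now I'll carry it over the case front to the tray.

>>> step_arm:
  plan:
    - [-1,0,0,-0.8,0,0,0]
    - [-1,0,0,-0.8,0,0,0]
    - [-1,-0.5,0.02,0,0,0,0]
    - [-1,-0.94,0.02,0,0,0,0]
    - [-1,-0.94,0.02,0,0,0,0]
    - [-1,-0.94,0.02,0,0,0,0]
    - [-1,-0.94,0.02,0,0,0,0]
    - [-1,-0.94,0.02,0,0,0,0]
    - [-1,-0.94,0.02,0,0,0,0]
    - [-1,-0.94,0.02,0,0,0,0]
    - [-1,-0.94,0.02,0,0,0,0]
    - [-1,-0.94,0.02,0,0,0,0]
    - [-1,-0.94,0.02,0,0,0,0]
    - [-1,-0.94,0.02,0,0,0,0]
    - [-1,-0.94,0.02,0,0,0,0]
    - [-1,-0.94,0.02,0,0,0,0]
    - [-1,-0.5,0,0,0,0,0]
    - [-1,0,0,0,0,0,0]
    - [-1,0,0,0,0,0,0]
    - [-1,0,0,0,0,0,0]

```text
t: 7.62
ee_pos: [464.4, -327.5, 259.2]
orientation: [-2.218, -2.224, -0.0]
ft_force: [-0.3, 0.1, -0.6]
width: 26.4
grasp_force: 30.0
```

```bash
python3 - <<'E'
from h import *
o=get_obs();d=vision.get_image("wrist");np.savez("pics/w4.npz",**d,o=[*o["ee_pos"],*o["orientation"]])
cv2.imwrite("pics/w4.png",d["pixels"][:,:,::-1])
q=cloud(d,d["T_tool_cam"]).reshape(-1,3);m=(abs(q[:,1])<10)&(abs(q[:,0])<14)&(q[:,2]>-60)&(q[:,2]<-40);print("mesh tool z",np.median(q[m,2]))
T=toolT(o)@d["T_tool_cam"];P=cloud(d,T);q=P.reshape(-1,3)
print(o["ee_pos"],o["width"],o["orientation"])
im=d["pixels"].reshape(-1,3).astype(int)
for n,(x,y,lo,hi) in dict(fresh=(619,-326,31,37),car=(619,-326,9,15),cone=(619,-326,38,48)).items():
    m=(np.hypot(q[:,0]-x,q[:,1]-y)<70)&(q[:,2]>lo)&(q[:,2]<hi)
    if m.sum()>5: print(n,m.sum(),circ(q[m]))
m=(q[:,2]>6)&(q[:,2]<13)&(abs(q[:,0]-466)<90)&(abs(q[:,1]+370)<110);print("rim",m.sum(),cv2.minAreaRect(q[m][:,:2].astype(np.float32)) if m.sum() else 0)
d=dict(np.load("pics/top0.npz"));q=cloud(d).reshape(-1,3);m=(q[:,2]>7)&(q[:,2]<13)&(abs(q[:,0]-466)<85)&(abs(q[:,1]+370)<110);print(cv2.minAreaRect(q[m][:,:2].astype(np.float32)))
E
```

```text
mesh tool z -47.48031032280062
[ 464.36823757 -327.51854202  259.24997996] 26.368650757465925 [-2.21808081e+00 -2.22418266e+00 -1.74341477e-04]
fresh 1662 (620.5, -326.8, 31.9)
car 626 (620.4, -326.6, 40.2)
cone 93 (620.0, -326.3, 7.8)
rim 1008 ((471.9395751953125, -374.031005859375), (131.45420837402344, 189.70433044433594), 2.56650972366333)
((466.32110595703125, -373.536865234375), (156.7270965576172, 204.7559051513672), 0.43084636330604553)
```

View pics/w4.png

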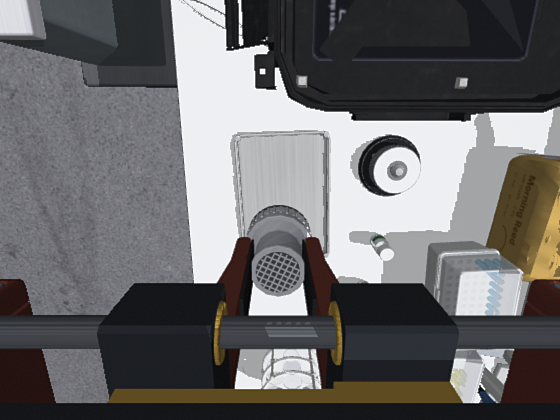

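The wrist view shows the tray at (282,195), whose rim rectangle fits at (472,-374). The fresh cassette is at (393,165) and the vial at (382,247). I'll put the head down at (472,-327).

>>> step_arm:
  plan:
    - [-1,0,0.15,0.5,0,0,0]
    - [-1,0,0,0.98,0,0,0]
    - [-1,0,0,0.98,0,0,0]
    - [-1,0,0,0.98,0,0,0]
    - [-1,0,0,0.8,0,0,0]
    - [-1,0,0,0.5,0,0,0]
    - [-1,0,0,0.2,0,0,0]
    - [-1,0,0,0.04,0,0,0]
    - [-1,0,0,0,0,0,0]

```text
t: 8.8
ee_pos: [472.6, -329.1, 11.3]
orientation: [2.218, 2.222, 0.0]
ft_force: [-0.4, -0.3, -1.1]
width: 26.7
grasp_force: 30.0
```

>>> step_arm:
  plan:
    - [-1,0,0,0.03,0,0,0]
    - [-1,0,0,0.02,0,0,0]
    - [-1,0,0,0,0,0,0]

```text
t: 9.18
ee_pos: [471.9, -328.9, 8.0]
orientation: [2.22, 2.223, 0.0]
ft_force: [-0.7, -0.1, -0.2]
width: 26.3
grasp_force: 30.0
```

>>> step_arm:
  plan:
    - [1,0,0,0,0,0,0]
    - [1,0,0,0,0,0,0]
    - [1,0,0,0,0,0,0]
    - [1,0,0,0,0,0,0]
    - [1,0,0,-0.3,0,0,0]
    - [1,0,0,-0.9,0,0,0]
    - [1,0,0,-1,0,0,0]
    - [1,0,0,-1,0,0,0]
    - [1,0,0,-1,0,0,0]
    - [1,0,0,-1,0,0,0]
    - [1,0,0,0,0,0,0]

```text
t: 10.55
ee_pos: [473.9, -330.3, 273.4]
orientation: [2.213, 2.216, 0.002]
ft_force: [-0.0, -0.1, -0.8]
width: 87.7
grasp_force: 0.0
```

```bash
python3 - <<'E'
from h import *
o=get_obs();d=vision.get_image("wrist");np.savez("pics/w5.npz",**d,o=[*o["ee_pos"],*o["orientation"]])
q=cloud(d,toolT(o)@d["T_tool_cam"]).reshape(-1,3);print(o["ee_pos"])
for lo,hi in[(20,28),(50,60)]:
    m=(np.hypot(q[:,0]-472,q[:,1]+328)<40)&(q[:,2]>lo)&(q[:,2]<hi);print(lo,m.sum(),circ(q[m]),np.median(q[m,2]))
E
```

```text
[ 473.8505313  -330.27354719  273.43658779]
20 224 (471.4, -328.7, 19.7) 23.694199901351567
50 374 (471.6, -328.9, 14.3) 54.26123712524682
```

>>> step_arm:
  plan:
    - [1,0.5,-0.03,0,0,0,0]
    - [1,0.94,-0.035,0,0,0,0]
    - [1,0.94,-0.035,0,0,0,0]
    - [1,0.94,-0.035,0,0,0,0]
    - [1,0.94,-0.035,0,0,0,0]
    - [1,0.94,-0.035,0,0,0,0]
    - [1,0.94,-0.035,0,0,0,0]
    - [1,0.94,-0.035,0,0,0,0]
    - [1,0.94,-0.035,0,0,0,0]
    - [1,0.94,-0.035,0,0,0,0]
    - [1,0.94,-0.035,0,0,0,0]
    - [1,0.94,-0.035,0,0,0,0]
    - [1,0.94,-0.035,0,0,0,0]
    - [1,0.94,-0.035,0,0,0,0]
    - [1,0.5,0,0,0,0,0]
    - [1,0,0,0,0,0,0]
    - [1,0,0,0,0,0,0]

```text
t: 12.72
ee_pos: [445.3, 331.3, 266.6]
orientation: [-2.219, -2.223, 0.004]
ft_force: [0.1, 0.1, 1.2]
width: 88.0
grasp_force: 0.0
```

```bash
python3 - <<'E'
from h import *
o=get_obs();d=vision.get_image("wrist");np.savez("pics/w6.npz",**d,o=[*o["ee_pos"],*o["orientation"]])
q=cloud(d,toolT(o)@d["T_tool_cam"]).reshape(-1,3);print(o["ee_pos"],o["orientation"])
for lo,hi in[(57,63),(79,84),(101,106),(107,115)]:
    m=(np.hypot(q[:,0]-449,q[:,1]-332)<50)&(q[:,2]>lo)&(q[:,2]<hi);print(lo,m.sum(),circ(q[m]),np.median(q[m,2]))
m=(np.hypot(q[:,0]-624,q[:,1]-250.8)<60)&(q[:,2]>9)&(q[:,2]<15);print(m.sum(),circ(q[m]))
E
```

```text
[445.3031592  331.32228045 266.64523364] [-2.21917052 -2.22328991  0.00427189]
57 1087 (449.1, 332.2, 41.9) 59.015674484421254
79 454 (449.2, 332.2, 31.7) 81.25540781091644
101 1387 (449.1, 332.1, 25.9) 102.95290717969937
107 139 (449.4, 332.2, 8.1) 110.86473350323757
2026 (624.0, 250.8, 40.2)
```

>>> step_arm:
  plan:
    - [1,0.018,0.076,0.6,0,0,0]
    - [1,0,0,0.95,0,0,0]
    - [1,0,0,0.95,0,0,0]
    - [1,0,0,0.8,0,0,0]
    - [1,0,0,0.45,0,0,0]
    - [1,0,0,0.2,0,0,0]
    - [1,0,0,0,0,0,0]
    - [1,0,0,0,0,0,0]

```text
t: 13.78
ee_pos: [451.2, 333.3, 71.4]
orientation: [2.22, 2.222, 0.003]
ft_force: [0.7, 0.6, 0.3]
width: 87.5
grasp_force: 0.0
```

```bash
python3 - <<'E'
from h import *
o=get_obs();d=vision.get_image("wrist");np.savez("pics/w7.npz",**d,o=[*o["ee_pos"],*o["orientation"]])
print(o["ee_pos"],o["orientation"],o["ft_force"])
g=d["pixels"][150:300,180:380,::-1]
cv2.imwrite("pics/c7.png",cv2.resize(g,(800,600),interpolation=cv2.INTER_CUBIC))
q=cloud(d,toolT(o)@d["T_tool_cam"]).reshape(-1,3);
m=(np.hypot(q[:,0]-449,q[:,1]-332)<28)&(q[:,2]>101)&(q[:,2]<106);print(m.sum(),circ(q[m]),np.median(q[m,2]))
E
```

```text
[451.19652924 333.33149939  71.4052515 ] [2.2200447  2.22238132 0.00286458] [0.6787506  0.60436721 0.28198292]
5524 (449.5, 332.3, 26.2) 103.0165471657695
```

View pics/c7.png

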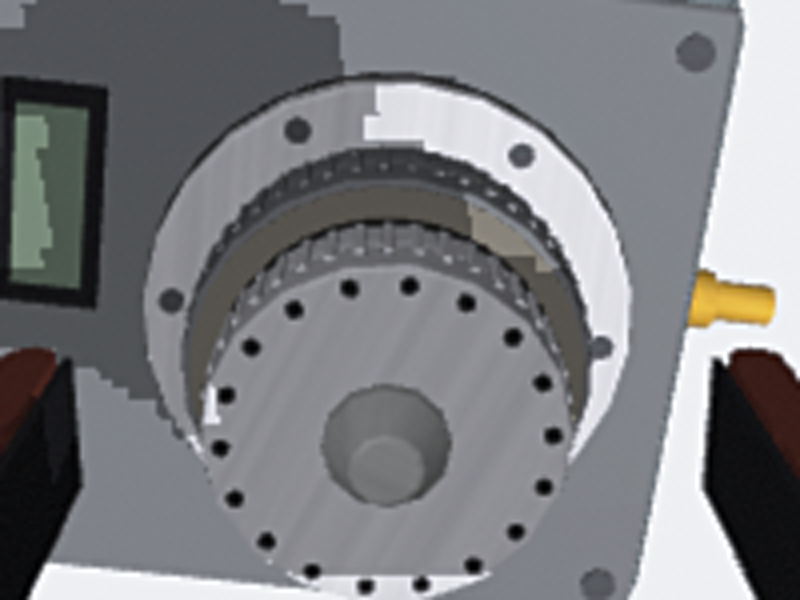

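The pad tips at (70,360) to (80,487) in the crop work out to about 29 mm above the TCP. The stage top fills the centre and the cassette rim lies below it. I'll go a little lower, then close.

>>> step_arm:
  plan:
    - [1,-0.022,-0.038,0.11,0,0,0]
    - [1,0,0,0,0,0,0]
    - [-1,0,0,0,0,0,0]
    - [-1,0,0,0,0,0,0]
    - [-1,0,0,0,0,0,0]
    - [-1,0,0,0,0,0,0]
    - [-1,0,0,0,0,0,0]
    - [-1,0,0,0,0,0,0]

```text
t: 14.82
ee_pos: [448.6, 332.0, 64.8]
orientation: [2.22, 2.223, 0.0]
ft_force: [0.9, -0.3, 0.1]
width: 51.4
grasp_force: 30.0
```

>>> step_arm:
  plan:
    - [-1,0,0,-0.1,0,0,0]
    - [-1,0,0,-0.3,0,0,0]
    - [-1,0,0,-0.7,0,0,0]
    - [-1,0,0,-0.98,0,0,0]
    - [-1,0,0,-0.98,0,0,0]
    - [-1,0,0,-0.9,0,0,0]
    - [-1,0,0,0,0,0,0]

```text
t: 15.7
ee_pos: [450.4, 333.3, 267.9]
orientation: [2.219, 2.222, 0.013]
ft_force: [0.3, -0.6, -1.1]
width: 51.2
grasp_force: 30.0
```

```bash
python3 - <<'E'
from h import *
o=get_obs();d=vision.get_image("wrist");np.savez("pics/w8.npz",**d,o=[*o["ee_pos"],*o["orientation"]])
P=cloud(d,d["T_tool_cam"]);q=P.reshape(-1,3);print(o["ee_pos"],o["width"])
m=(np.hypot(q[:,0],q[:,1])<30)&(q[:,2]>-44)&(q[:,2]<-34);print("stage in tool",m.sum(),circ(q[m]),np.median(q[m,2]))
q=cloud(d,toolT(o)@d["T_tool_cam"]).reshape(-1,3)
for lo,hi in[(57,63),(79,84),(86,95),(101,106)]:
    m=(np.hypot(q[:,0]-449,q[:,1]-332)<50)&(q[:,2]>lo)&(q[:,2]<hi);print(lo,m.sum(),circ(q[m]) if m.sum()else 0)
E
```

```text
[450.44824131 333.33888534 267.86386427] 51.20304077384459
stage in tool 6565 (2.1, -0.1, 29.2) -38.22081234011293
57 1082 (449.1, 332.2, 41.9)
79 1963 (448.9, 332.2, 31.7)
86 115 (448.9, 332.5, 7.5)
101 0 0
```

>>> step_arm:
  plan:
    - [-1,-0.5,0.03,0,0,0,0]
    - [-1,-0.94,0.03,0,0,0,0]
    - [-1,-0.94,0.03,0,0,0,0]
    - [-1,-0.94,0.03,0,0,0,0]
    - [-1,-0.94,0.03,0,0,0,0]
    - [-1,-0.94,0.03,0,0,0,0]
    - [-1,-0.94,0.03,0,0,0,0]
    - [-1,-0.94,0.03,0,0,0,0]
    - [-1,-0.94,0.03,0,0,0,0]
    - [-1,-0.94,0.03,0,0,0,0]
    - [-1,-0.94,0.03,0,0,0,0]
    - [-1,-0.94,0.03,0,0,0,0]
    - [-1,-0.94,0.03,0,0,0,0]
    - [-1,-0.94,0.03,0,0,0,0]
    - [-1,-0.94,0.03,0,0,0,0]
    - [-1,-0.94,0.03,0,0,0,0]
    - [-1,-0.5,0,0,0,0,0]
    - [-1,0,0,0,0,0,0]

```text
t: 18.0
ee_pos: [472.5, -423.7, 260.7]
orientation: [-2.22, -2.218, 0.0]
ft_force: [0.1, -0.8, -0.5]
width: 51.1
grasp_force: 30.0
```

>>> step_arm:
  plan:
    - [-1,0,0,0.6,0,0,0]
    - [-1,0,0,0.98,0,0,0]
    - [-1,0,0,0.98,0,0,0]
    - [-1,0,0,0.98,0,0,0]
    - [-1,0,0,0.9,0,0,0]
    - [-1,0,0,0.6,0,0,0]
    - [-1,0,0,0.3,0,0,0]
    - [-1,0,0,0.06,0,0,0]
    - [-1,0,0,0,0,0,0]
    - [-1,0,0,0,0,0,0]

```text
t: 19.25
ee_pos: [474.4, -423.6, -5.8]
orientation: [2.218, 2.221, 0.0]
ft_force: [-0.6, -0.6, -1.2]
width: 51.4
grasp_force: 30.0
```

>>> step_arm:
  plan:
    - [-1,0,0,0.08,0,0,0]
    - [-1,0,0,0.05,0,0,0]
    - [-1,0,0,0,0,0,0]
    - [-1,0,0,0,0,0,0]

```text
t: 19.75
ee_pos: [473.6, -423.0, -13.8]
orientation: [-2.22, -2.223, 0.0]
ft_force: [0.3, -0.3, -1.5]
width: 51.6
grasp_force: 30.0
```

>>> step_arm:
  plan:
    - [1,0,0,0,0,0,0]
    - [1,0,0,0,0,0,0]
    - [1,0,0,0,0,0,0]
    - [1,0,0,0,0,0,0]
    - [1,0,0,-0.3,0,0,0]
    - [1,0,0,-0.9,0,0,0]
    - [1,0,0,-1,0,0,0]
    - [1,0,0,-1,0,0,0]
    - [1,0,0,-1,0,0,0]
    - [1,0,0,-1,0,0,0]
    - [1,0,0,-0.4,0,0,0]
    - [1,0,0,0,0,0,0]

```text
t: 21.25
ee_pos: [474.3, -423.6, 269.2]
orientation: [2.217, 2.22, 0.0]
ft_force: [0.0, 0.7, 0.2]
width: 87.8
grasp_force: 0.0
```

```bash
cat > look.py <<'E'
from h import *
import sys
# usage: look.py name x y lo hi [x y lo hi ...]
o=get_obs();d=vision.get_image("wrist");np.savez(f"pics/{sys.argv[1]}.npz",**d,o=[*o["ee_pos"],*o["orientation"]])
cv2.imwrite(f"pics/{sys.argv[1]}.png",d["pixels"][:,:,::-1])
q=cloud(d,toolT(o)@d["T_tool_cam"]).reshape(-1,3);print(o["ee_pos"].round(1),round(o["width"],1))
a=list(map(float,sys.argv[2:]))
for x,y,lo,hi in zip(a[::4],a[1::4],a[2::4],a[3::4]):
    m=(np.hypot(q[:,0]-x,q[:,1]-y)<50)&(q[:,2]>lo)&(q[:,2]<hi);print(x,y,lo,m.sum(),(circ(q[m]),np.median(q[m,2]).round(1)) if m.sum()>5 else 0)
E
python3 look.py w9 473 -423 20 27 472 -329 20 27 472 -329 50 60
```

```text
[ 474.3 -423.6  269.2] 87.8
473.0 -423.0 20.0 972 ((472.2, -422.8, 25.9), np.float64(23.0))
472.0 -329.0 20.0 294 ((471.6, -328.6, 19.9), np.float64(23.3))
472.0 -329.0 50.0 454 ((471.5, -328.7, 14.4), np.float64(54.4))
```

>>> step_arm:
  plan:
    - [1,0.5,-0.03,0,0,0,0]
    - [1,0.94,-0.03,0,0,0,0]
    - [1,0.94,-0.03,0,0,0,0]
    - [1,0.94,-0.03,0,0,0,0]
    - [1,0.94,-0.03,0,0,0,0]
    - [1,0.94,-0.03,0,0,0,0]
    - [1,0.94,-0.03,0,0,0,0]
    - [1,0.94,-0.03,0,0,0,0]
    - [1,0.94,-0.03,0,0,0,0]
    - [1,0.94,-0.03,0,0,0,0]
    - [1,0.94,-0.03,0,0,0,0]
    - [1,0.94,-0.03,0,0,0,0]
    - [1,0.94,-0.03,0,0,0,0]
    - [1,0.94,-0.03,0,0,0,0]
    - [1,0.94,-0.03,0,0,0,0]
    - [1,0.94,-0.03,0,0,0,0]
    - [1,0.5,0,0,0,0,0]
    - [1,0,0,0,0,0,0]
    - [1,0,0,0,0,0,0]

```text
t: 23.68
ee_pos: [447.9, 330.9, 265.1]
orientation: [-2.22, -2.223, 0.004]
ft_force: [-0.7, -0.2, -0.7]
width: 87.6
grasp_force: 0.0
```

```bash
python3 look.py w10 449 332.2 57 63 449 332.2 79 84 449 332.2 85 95 624 250.8 9 15 624 250.8 17 25
```

```text
[447.9 330.9 265.1] 87.6
449.0 332.2 57.0 1106 ((449.2, 332.3, 41.9), np.float64(59.0))
449.0 332.2 79.0 1996 ((449.1, 332.2, 31.9), np.float64(81.5))
449.0 332.2 85.0 127 ((449.2, 332.2, 8.0), np.float64(89.0))
624.0 250.8 9.0 2044 ((624.3, 250.8, 40.4), np.float64(10.8))
624.0 250.8 17.0 58 ((623.8, 250.9, 6.6), np.float64(19.4))
```

>>> step_arm:
  plan:
    - [1,0.026,0.026,0.6,0,0,0]
    - [1,0,0,0.98,0,0,0]
    - [1,0,0,0.98,0,0,0]
    - [1,0,0,0.9,0,0,0]
    - [1,0,0,0.6,0,0,0]
    - [1,0,0,0.3,0,0,0]
    - [1,0,0,0.12,0,0,0]
    - [1,0,0,0,0,0,0]
    - [1,0,0,0,0,0,0]
    - [1,0,0,0,0,0,0]

```text
t: 24.98
ee_pos: [450.4, 333.6, 43.2]
orientation: [2.22, 2.223, 0.002]
ft_force: [0.8, -0.5, -0.1]
width: 87.8
grasp_force: 0.0
```

Correct the small offset, close and lift gently.

>>> step_arm:
  plan:
    - [1,-0.025,-0.025,0.03,0,0,0]
    - [1,0,0,0,0,0,0]
    - [-1,0,0,0,0,0,0]
    - [-1,0,0,0,0,0,0]
    - [-1,0,0,0,0,0,0]
    - [-1,0,0,0,0,0,0]
    - [-1,0,0,0,0,0,0]
    - [-1,0,0,0,0,0,0]

```text
t: 25.98
ee_pos: [448.6, 332.0, 40.8]
orientation: [2.22, 2.223, 0.0]
ft_force: [0.1, -0.1, -0.4]
width: 63.2
grasp_force: 30.0
```

>>> step_arm:
  plan:
    - [-1,0,0,-0.1,0,0,0]
    - [-1,0,0,-0.3,0,0,0]
    - [-1,0,0,-0.6,0,0,0]
    - [-1,0,0,-0.6,0,0,0]
    - [-1,0,0,-0.4,0,0,0]
    - [-1,-0.2,0.4,0,0,0,0]
    - [-1,-0.4,0.85,0,0,0,0]
    - [-1,-0.4,0.9,0,0,0,0]
    - [-1,-0.4,0.85,0,0,0,0]
    - [-1,-0.24,0.5,0,0,0,0]
    - [-1,0,0,0,0,0,0]
    - [-1,0,0,0,0,0,0]
    - [-1,0,0,0,0,0,0]

```text
t: 27.6
ee_pos: [622.7, 250.6, 140.6]
orientation: [-2.219, -2.224, 0.001]
ft_force: [-0.0, 0.4, -0.6]
width: 63.5
grasp_force: 30.0
```

```bash
cat > held.py <<'E'
from h import *
import sys
# top disc and cone of the held part, tool frame; argv: name, tool z of top face (neg)
o=get_obs();d=vision.get_image("wrist");np.savez(f"pics/{sys.argv[1]}.npz",**d,o=[*o["ee_pos"],*o["orientation"]])
cv2.imwrite(f"pics/{sys.argv[1]}.png",d["pixels"][:,:,::-1])
h=float(sys.argv[2]);T=toolT(o);q=cloud(d,d["T_tool_cam"]).reshape(-1,3)
m=(np.hypot(q[:,0],q[:,1])<24)&(abs(q[:,2]-h)<3.5);A=np.c_[q[m][:,:2],np.ones(m.sum())];s=np.linalg.lstsq(A,q[m][:,2],rcond=None)[0]
print("top plane tilt",s[:2].round(3),"z",s[2].round(1),m.sum())
m=(np.hypot(q[:,0],q[:,1])<15)&(q[:,2]<s[2]-3)&(q[:,2]>s[2]-14);c=circ(q[m]);print("cone",m.sum(),c)
m=(np.hypot(q[:,0],q[:,1])<15)&(q[:,2]<s[2]-7.5)&(q[:,2]>s[2]-14);c=circ(q[m]);print("tip",m.sum(),c)
w=T@[c[0],c[1],s[2],1];print("ee",o["ee_pos"].round(1),o["orientation"].round(3),"tip world",w.round(1),"underside z",(w[2]-22).round(1))
E
python3 held.py w11 -41
```

```text
top plane tilt [-0.002  0.002] z -40.9 5347
cone 663 (0.8, -1.0, 8.1)
tip 281 (0.3, -1.1, 5.7)
ee [622.7 250.6 140.6] [-2.219e+00 -2.224e+00  1.000e-03] tip world [621.6 250.9 181.5   1. ] underside z 159.5
```

View pics/w11.png

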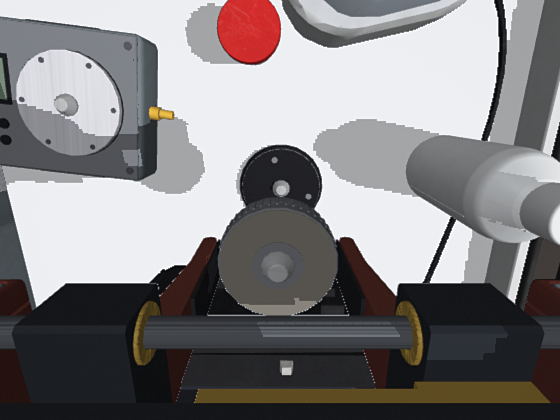

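Held level: the cone is at (277,263), with the empty carrier just ahead at (281,185). I'll shift +2.5 mm in x and go down.

>>> step_arm:
  plan:
    - [-1,0,0.05,0.3,0,0,0]
    - [-1,0,0,0.7,0,0,0]
    - [-1,0,0,0.7,0,0,0]
    - [-1,0,0,0.5,0,0,0]
    - [-1,0,0,0.2,0,0,0]
    - [-1,0,0,0.1,0,0,0]
    - [-1,0,0,0,0,0,0]
    - [-1,0,0,0,0,0,0]

```text
t: 28.65
ee_pos: [627.0, 250.6, 16.9]
orientation: [2.219, 2.223, 0.003]
ft_force: [-0.8, -0.6, -1.4]
width: 63.8
grasp_force: 30.0
```

```bash
python3 held.py w12 -41; python3 - <<'E'
from h import *
d=dict(np.load("pics/w12.npz"));o=d["o"];q=cloud(d,toolT(dict(ee_pos=o[:3],orientation=o[3:]))@d["T_tool_cam"]).reshape(-1,3)
m=(np.hypot(q[:,0]-624,q[:,1]-251)<48)&(q[:,2]>8)&(q[:,2]<15);print(m.sum(),circ(q[m]))
E
```

```text
top plane tilt [-0.002  0.001] z -40.9 5325
cone 663 (1.0, -1.3, 8.4)
tip 294 (0.7, -1.0, 5.8)
ee [627.  250.6  16.9] [2.219 2.223 0.003] tip world [625.9 251.2  57.8   1. ] underside z 35.8
3094 (624.6, 250.7, 40.5)
```

>>> step_arm:
  plan:
    - [-1,0,-0.02,0.12,0,0,0]
    - [-1,0,0,0.08,0,0,0]
    - [-1,0,0,0,0,0,0]
    - [-1,0,0,0,0,0,0]
    - [-1,0,0,0,0,0,0]

```text
t: 29.32
ee_pos: [625.3, 250.3, 5.9]
orientation: [2.22, 2.223, 0.0]
ft_force: [-0.7, 0.3, -0.9]
width: 63.1
grasp_force: 30.0
```

```bash
python3 held.py w13 -41
```

```text
top plane tilt [-0.003  0.001] z -40.9 5339
cone 669 (0.5, -1.1, 8.3)
tip 299 (0.7, -1.4, 5.8)
ee [625.3 250.3   5.9] [2.22  2.223 0.   ] tip world [623.9 251.   46.8   1. ] underside z 24.8
```

>>> step_arm:
  plan:
    - [-1,0,0,0.1,0,0,0]
    - [-1,0,0,0.1,0,0,0]
    - [-1,0,0,0.05,0,0,0]
    - [-1,0,0,0,0,0,0]
    - [-1,0,0,0,0,0,0]

```text
t: 30.0
ee_pos: [625.2, 250.3, -6.8]
orientation: [-2.22, -2.223, 0.0]
ft_force: [-0.8, -0.1, -1.1]
width: 63.5
grasp_force: 30.0
```

>>> step_arm:
  plan:
    - [1,0,0,0.01,0,0,0]
    - [1,0,0,0,0,0,0]
    - [1,0,0,0,0,0,0]
    - [1,0,0,0,0,0,0]
    - [1,0,0,-0.3,0,0,0]
    - [1,0,0,-0.9,0,0,0]
    - [1,0,0,-1,0,0,0]
    - [1,0,0,-1,0,0,0]
    - [1,0,0,-1,0,0,0]
    - [1,0,0,-1,0,0,0]
    - [1,0,0,0,0,0,0]

```text
t: 31.38
ee_pos: [627.8, 251.3, 259.3]
orientation: [2.217, 2.22, 0.014]
ft_force: [-0.7, -0.1, -0.4]
width: 87.6
grasp_force: 0.0
```

```bash
python3 look.py w14 624 250.8 9 15 624 250.8 31 36 624 250.8 37 46
```

```text
[627.8 251.3 259.3] 87.6
624.0 250.8 9.0 713 ((624.5, 250.7, 40.2), np.float64(11.0))
624.0 250.8 31.0 1627 ((624.0, 250.5, 31.7), np.float64(33.6))
624.0 250.8 37.0 104 ((623.5, 250.9, 8.1), np.float64(40.8))
```

>>> step_arm:
  plan:
    - [1,-0.5,-0.4,0,0,0,0]
    - [1,-0.85,-0.45,0,0,0,0]
    - [1,-0.85,-0.45,0,0,0,0]
    - [1,-0.85,-0.45,0,0,0,0]
    - [1,-0.85,-0.45,0,0,0,0]
    - [1,-0.85,-0.3,0,0,0,0]
    - [1,-0.85,0,0,0,0,0]
    - [1,-0.85,0,0,0,0,0]
    - [1,-0.85,0.3,0,0,0,0]
    - [1,-0.85,0.45,0,0,0,0]
    - [1,-0.85,0.45,0,0,0,0]
    - [1,-0.85,0.45,0,0,0,0]
    - [1,-0.85,0.4,0,0,0,0]
    - [1,-0.85,0.3,0,0,0,0]
    - [1,0,0,0,0,0,0]
    - [1,0,0,0,0,0,0]
    - [1,0,0,0,0,0,0]

```text
t: 33.55
ee_pos: [617.9, -325.8, 252.4]
orientation: [-2.218, -2.223, 0.0]
ft_force: [-0.2, -0.1, 0.2]
width: 87.8
grasp_force: 0.0
```

```bash
python3 look.py w15 620.3 -326.6 9 15 620.3 -326.6 31 36 620.3 -326.6 37 46
```

```text
[ 617.9 -325.8  252.4] 87.8
620.3 -326.6 9.0 714 ((620.8, -326.6, 40.2), np.float64(11.0))
620.3 -326.6 31.0 1689 ((620.8, -326.7, 31.7), np.float64(33.5))
620.3 -326.6 37.0 103 ((620.7, -326.8, 8.1), np.float64(41.0))
```

>>> step_arm:
  plan:
    - [1,-0.02,0.05,0.6,0,0,0]
    - [1,0,0,0.98,0,0,0]
    - [1,0,0,0.98,0,0,0]
    - [1,0,0,0.98,0,0,0]
    - [1,0,0,0.8,0,0,0]
    - [1,0,0,0.5,0,0,0]
    - [1,0,0,0.25,0,0,0]
    - [1,0,0,0.05,0,0,0]
    - [1,0,0,0,0,0,0]
    - [1,0,0,0,0,0,0]
    - [1,0,0,0,0,0,0]

```text
t: 34.98
ee_pos: [621.5, -328.6, -3.3]
orientation: [2.219, 2.222, 0.001]
ft_force: [-0.1, 0.3, 0.2]
width: 87.8
grasp_force: 0.0
```

>>> step_arm:
  plan:
    - [1,0.01,0,0.05,0,0,0]
    - [1,0,0,0,0,0,0]
    - [-1,0,0,0,0,0,0]
    - [-1,0,0,0,0,0,0]
    - [-1,0,0,0,0,0,0]
    - [-1,0,0,0,0,0,0]
    - [-1,0,0,0,0,0,0]
    - [-1,0,0,0,0,0,0]

```text
t: 35.98
ee_pos: [621.0, -327.7, -6.8]
orientation: [2.22, 2.223, -0.0]
ft_force: [0.2, 0.4, -0.2]
width: 63.3
grasp_force: 30.0
```

Gripped. Lift, then carry over the front of the case back to the sampler.

>>> step_arm:
  plan:
    - [-1,0,0,-0.1,0,0,0]
    - [-1,0,0,-0.3,0,0,0]
    - [-1,0,0,-0.7,0,0,0]
    - [-1,0,0,-0.98,0,0,0]
    - [-1,0,0,-0.98,0,0,0]
    - [-1,0,0,-0.98,0,0,0]
    - [-1,0,0,-0.98,0,0,0]
    - [-1,0,0,-0.3,0,0,0]
    - [-1,0,0,0,0,0,0]

```text
t: 37.1
ee_pos: [621.2, -327.9, 260.3]
orientation: [2.219, 2.222, 0.001]
ft_force: [-0.9, 0.1, -0.9]
width: 63.6
grasp_force: 30.0
```

>>> step_arm:
  plan:
    - [-1,0.5,-0.3,0,0,0,0]
    - [-1,0.85,-0.5,0,0,0,0]
    - [-1,0.85,-0.5,0,0,0,0]
    - [-1,0.85,-0.5,0,0,0,0]
    - [-1,0.85,-0.5,0,0,0,0]
    - [-1,0.85,-0.5,0,0,0,0]
    - [-1,0.85,-0.4,0,0,0,0]
    - [-1,0.85,-0.24,0,0,0,0]
    - [-1,0.85,0,0,0,0,0]
    - [-1,0.85,0,0,0,0,0]
    - [-1,0.85,0,0,0,0,0]
    - [-1,0.85,0,0,0,0,0]
    - [-1,0.85,0,0,0,0,0]
    - [-1,0.85,0,0,0,0,0]
    - [-1,0.85,0,0,0,0,0]
    - [-1,0.8,0,0,0,0,0]
    - [-1,0,0,0,0,0,0]
    - [-1,0,0,0,0,0,0]
    - [-1,0,0,0,0,0,0]

```text
t: 39.48
ee_pos: [447.8, 330.7, 258.5]
orientation: [-2.221, -2.222, 0.003]
ft_force: [0.5, -0.0, -1.2]
width: 62.7
grasp_force: 30.0
```

```bash
python3 held.py w16 -41;  python3 look.py w17 449 332.2 57 63
```

```text
top plane tilt [-0.004  0.003] z -40.5 5338
cone 660 (1.6, -1.1, 8.3)
tip 276 (1.6, -1.2, 5.6)
ee [447.8 330.7 258.5] [-2.221 -2.222  0.003] tip world [446.6 332.4 299.    1. ] underside z 277.0
[448.  330.8 258.8] 63.1
449.0 332.2 57.0 3031 ((449.0, 332.1, 41.8), np.float64(59.0))
```

>>> step_arm:
  plan:
    - [-1,0,0.03,0.5,0,0,0]
    - [-1,0,0,0.98,0,0,0]
    - [-1,0,0,0.98,0,0,0]
    - [-1,0,0,0.8,0,0,0]
    - [-1,0,0,0.5,0,0,0]
    - [-1,0,0,0.2,0,0,0]
    - [-1,0,0,0,0,0,0]
    - [-1,0,0,0,0,0,0]
    - [-1,0,0,0,0,0,0]
    - [-1,0,0,0,0,0,0]

```text
t: 40.83
ee_pos: [450.0, 332.3, 62.0]
orientation: [2.22, 2.223, 0.002]
ft_force: [-1.1, 0.1, -0.6]
width: 63.4
grasp_force: 30.0
```

```bash
python3 held.py w18 -41
```

```text
top plane tilt [-0.003  0.003] z -40.5 5344
cone 661 (2.1, -1.1, 8.3)
tip 296 (1.3, -0.5, 5.9)
ee [450.  332.3  62. ] [2.220e+00 2.223e+00 2.000e-03] tip world [449.4 333.6 102.5   1. ] underside z 80.5
```

>>> step_arm:
  plan:
    - [-1,-0.02,0,0.12,0,0,0]
    - [-1,0,0,0,0,0,0]
    - [-1,0,0,0,0,0,0]
    - [-1,0,0,0,0,0,0]

```text
t: 41.38
ee_pos: [449.6, 331.0, 55.3]
orientation: [2.22, 2.223, 0.0]
ft_force: [1.5, 0.2, -0.9]
width: 63.4
grasp_force: 30.0
```

```bash
python3 held.py w19 -41
```

```text
top plane tilt [-0.003  0.003] z -40.5 5355
cone 669 (1.9, -1.1, 8.2)
tip 296 (2.0, -1.4, 6.1)
ee [449.6 331.   55.3] [2.22  2.223 0.   ] tip world [448.2 333.   95.8   1. ] underside z 73.8
```

>>> step_arm:
  plan:
    - [-1,-0.01,0.01,0.1,0,0,0]
    - [-1,0,0,0.1,0,0,0]
    - [-1,0,0,0.06,0,0,0]
    - [-1,0,0,0,0,0,0]
    - [-1,0,0,0,0,0,0]
    - [-1,0,0,0,0,0,0]

```text
t: 42.18
ee_pos: [450.2, 330.6, 42.4]
orientation: [2.22, 2.223, 0.0]
ft_force: [-1.1, 0.2, -0.9]
width: 63.4
grasp_force: 30.0
```

>>> step_arm:
  plan:
    - [-1,0,0,0.02,0,0,0]
    - [-1,0,0,0,0,0,0]
    - [1,0,0,0,0,0,0]
    - [1,0,0,0,0,0,0]
    - [1,0,0,0,0,0,0]
    - [1,0,0,0,0,0,0]
    - [1,0,0,-0.3,0,0,0]
    - [1,0,0,-0.9,0,0,0]
    - [1,0,0,-1,0,0,0]
    - [1,0,0,-1,0,0,0]
    - [1,0,0,-1,0,0,0]
    - [1,0,0,-0.3,0,0,0]
    - [1,0,0,0,0,0,0]

```text
t: 43.8
ee_pos: [450.3, 330.7, 267.3]
orientation: [2.22, 2.223, 0.003]
ft_force: [-0.4, -0.8, -0.6]
width: 88.0
grasp_force: 0.0
```

```bash
python3 look.py w20 449 332.2 57 63 449 332.2 79 84 449 332.2 85 95
```

```text
[450.3 330.7 267.3] 88.0
449.0 332.2 57.0 1111 ((449.3, 332.1, 42.0), np.float64(59.0))
449.0 332.2 79.0 1969 ((448.9, 331.7, 31.8), np.float64(81.6))
449.0 332.2 85.0 128 ((448.7, 331.5, 7.9), np.float64(88.9))
```

>>> step_arm:
  plan:
    - [1,-0.5,0.03,0,0,0,0]
    - [1,-0.94,0.03,0,0,0,0]
    - [1,-0.94,0.03,0,0,0,0]
    - [1,-0.94,0.03,0,0,0,0]
    - [1,-0.94,0.03,0,0,0,0]
    - [1,-0.94,0.03,0,0,0,0]
    - [1,-0.94,0.03,0,0,0,0]
    - [1,-0.94,0.03,0,0,0,0]
    - [1,-0.94,0.03,0,0,0,0]
    - [1,-0.94,0.03,0,0,0,0]
    - [1,-0.94,0.03,0,0,0,0]
    - [1,-0.94,0.03,0,0,0,0]
    - [1,-0.94,0.03,0,0,0,0]
    - [1,-0.94,0.03,0,0,0,0]
    - [1,-0.94,0.03,0,0,0,0]
    - [1,-0.94,0,0,0,0,0]
    - [1,-0.5,0,0,0,0,0]
    - [1,0,0,0,0,0,0]
    - [1,0,0,0,0,0,0]

```text
t: 46.22
ee_pos: [473.0, -423.2, 264.5]
orientation: [-2.217, -2.221, -0.0]
ft_force: [-0.1, 0.3, -0.5]
width: 88.0
grasp_force: 0.0
```

```bash
python3 look.py w21 472.2 -422.8 20 27 472.2 -422.8 28 36
```

```text
[ 473.  -423.2  264.5] 88.0
472.2 -422.8 20.0 989 ((472.3, -422.7, 25.8), np.float64(23.0))
472.2 -422.8 28.0 82 ((472.5, -422.5, 7.3), np.float64(31.3))
```

>>> step_arm:
  plan:
    - [1,0,0,0.6,0,0,0]
    - [1,0,0,0.98,0,0,0]
    - [1,0,0,0.98,0,0,0]
    - [1,0,0,0.98,0,0,0]
    - [1,0,0,0.98,0,0,0]
    - [1,0,0,0.6,0,0,0]
    - [1,0,0,0.35,0,0,0]
    - [1,0,0,0.05,0,0,0]
    - [1,0,0,0,0,0,0]
    - [1,0,0,0,0,0,0]
    - [1,0,0,0,0,0,0]

```text
t: 47.65
ee_pos: [474.1, -425.0, -8.7]
orientation: [2.219, 2.222, 0.0]
ft_force: [0.1, -1.0, -0.4]
width: 88.0
grasp_force: 0.0
```

>>> step_arm:
  plan:
    - [1,0.03,-0.02,0.09,0,0,0]
    - [1,0,0,0,0,0,0]
    - [-1,0,0,0,0,0,0]
    - [-1,0,0,0,0,0,0]
    - [-1,0,0,0,0,0,0]
    - [-1,0,0,0,0,0,0]
    - [-1,0,0,0,0,0,0]
    - [-1,0,0,0,0,0,0]

```text
t: 48.65
ee_pos: [472.7, -423.0, -14.2]
orientation: [2.22, 2.223, 0.0]
ft_force: [-0.2, 0.0, 0.2]
width: 51.2
grasp_force: 30.0
```

>>> step_arm:
  plan:
    - [-1,0,0,-0.1,0,0,0]
    - [-1,0,0,-0.4,0,0,0]
    - [-1,0,0,-0.9,0,0,0]
    - [-1,0,0,-0.98,0,0,0]
    - [-1,0,0,-0.98,0,0,0]
    - [-1,0,0,-0.98,0,0,0]
    - [-1,0,0,-0.98,0,0,0]
    - [-1,0,0,-0.3,0,0,0]
    - [-1,0,0,0,0,0,0]

```text
t: 49.78
ee_pos: [472.7, -423.0, 267.8]
orientation: [2.218, 2.222, 0.0]
ft_force: [0.1, 1.0, -1.2]
width: 51.6
grasp_force: 30.0
```

>>> step_arm:
  plan:
    - [-1,0.5,-0.03,0,0,0,0]
    - [-1,0.94,-0.03,0,0,0,0]
    - [-1,0.94,-0.03,0,0,0,0]
    - [-1,0.94,-0.03,0,0,0,0]
    - [-1,0.94,-0.03,0,0,0,0]
    - [-1,0.94,-0.03,0,0,0,0]
    - [-1,0.94,-0.03,0,0,0,0]
    - [-1,0.94,-0.03,0,0,0,0]
    - [-1,0.94,-0.03,0,0,0,0]
    - [-1,0.94,-0.03,0,0,0,0]
    - [-1,0.94,-0.03,0,0,0,0]
    - [-1,0.94,-0.03,0,0,0,0]
    - [-1,0.94,-0.03,0,0,0,0]
    - [-1,0.94,-0.03,0,0,0,0]
    - [-1,0.94,-0.03,0,0,0,0]
    - [-1,0.94,0,0,0,0,0]
    - [-1,0.5,0,0,0,0,0]
    - [-1,0,0,0,0,0,0]
    - [-1,0,0,0,0,0,0]

```text
t: 52.15
ee_pos: [448.2, 330.8, 265.2]
orientation: [-2.22, -2.223, 0.005]
ft_force: [-0.5, -0.7, -0.6]
width: 51.3
grasp_force: 30.0
```

```bash
python3 held.py w22 -38.5;  python3 look.py w23 449 332.2 57 63 449 332.2 79 84 449 332.2 85 95
```

```text
top plane tilt [-0.004  0.001] z -37.4 5170
cone 687 (0.6, -1.3, 8.4)
tip 343 (0.7, -1.0, 6.1)
ee [448.2 330.8 265.2] [-2.22  -2.223  0.005] tip world [447.3 331.6 302.6   1. ] underside z 280.6
[448.5 330.7 265.6] 51.2
449.0 332.2 57.0 1103 ((449.3, 332.2, 41.9), np.float64(59.0))
449.0 332.2 79.0 1986 ((448.9, 331.6, 31.9), np.float64(81.5))
449.0 332.2 85.0 126 ((448.2, 331.2, 8.1), np.float64(88.8))
```

>>> step_arm:
  plan:
    - [-1,-0.02,0,0.5,0,0,0]
    - [-1,0,0,0.98,0,0,0]
    - [-1,0,0,0.98,0,0,0]
    - [-1,0,0,0.8,0,0,0]
    - [-1,0,0,0.34,0,0,0]
    - [-1,0,0,0.1,0,0,0]
    - [-1,0,0,0,0,0,0]
    - [-1,0,0,0,0,0,0]
    - [-1,0,0,0,0,0,0]
    - [-1,0,0,0,0,0,0]
    - [-1,0,0,0,0,0,0]
    - [-1,0,0,0,0,0,0]

```text
t: 53.75
ee_pos: [449.1, 331.0, 81.8]
orientation: [2.22, 2.223, 0.0]
ft_force: [0.6, -0.4, -0.2]
width: 51.1
grasp_force: 30.0
```

```bash
python3 held.py w24 -37.5
```

```text
top plane tilt [-0.002  0.001] z -37.3 5097
cone 691 (0.4, -1.0, 8.6)
tip 344 (0.7, -0.7, 6.2)
ee [449.1 331.   81.8] [2.22  2.223 0.   ] tip world [448.4 331.7 119.1   1. ] underside z 97.1
```

>>> step_arm:
  plan:
    - [-1,0,0,0.1,0,0,0]
    - [-1,0,0,0.1,0,0,0]
    - [-1,0,0,0.07,0,0,0]
    - [-1,0,0,0.03,0,0,0]
    - [-1,0,0,0,0,0,0]
    - [-1,0,0,0,0,0,0]
    - [-1,0,0,0,0,0,0]

```text
t: 54.68
ee_pos: [449.2, 331.1, 66.9]
orientation: [2.22, 2.223, 0.0]
ft_force: [-0.0, 0.5, -1.2]
width: 51.1
grasp_force: 30.0
```

>>> step_arm:
  plan:
    - [-1,0,0,0.01,0,0,0]
    - [-1,0,0,0,0,0,0]
    - [1,0,0,0,0,0,0]
    - [1,0,0,0,0,0,0]
    - [1,0,0,0,0,0,0]
    - [1,0,0,0,0,0,0]
    - [1,0,0,-0.3,0,0,0]
    - [1,0,0,-0.9,0,0,0]
    - [1,0,0,-1,0,0,0]
    - [1,0,0,-1,0,0,0]
    - [1,0,0,-0.8,0,0,0]
    - [1,0,0,0,0,0,0]

```text
t: 56.18
ee_pos: [450.8, 332.3, 271.0]
orientation: [2.219, 2.222, 0.012]
ft_force: [-0.7, -0.2, -0.5]
width: 87.8
grasp_force: 0.0
```

```bash
python3 look.py w25 449 332.2 79 84 449 332.2 101 106 449 332.2 107 116
```

```text
[450.8 332.3 271. ] 87.8
449.0 332.2 79.0 450 ((448.7, 331.6, 31.9), np.float64(81.3))
449.0 332.2 101.0 1355 ((447.9, 331.2, 25.9), np.float64(103.1))
449.0 332.2 107.0 136 ((447.8, 331.5, 8.2), np.float64(111.0))
```

>>> step_arm:
  plan:
    - [1,-0.5,0.03,0,0,0,0]
    - [1,-0.94,0.03,0,0,0,0]
    - [1,-0.94,0.03,0,0,0,0]
    - [1,-0.94,0.03,0,0,0,0]
    - [1,-0.94,0.03,0,0,0,0]
    - [1,-0.94,0.03,0,0,0,0]
    - [1,-0.94,0.03,0,0,0,0]
    - [1,-0.94,0.03,0,0,0,0]
    - [1,-0.94,0.03,0,0,0,0]
    - [1,-0.94,0.03,0,0,0,0]
    - [1,-0.94,0.03,0,0,0,0]
    - [1,-0.94,0.03,0,0,0,0]
    - [1,-0.94,0.03,0,0,0,0]
    - [1,-0.94,0.03,0,0,0,0]
    - [1,-0.5,0,0,0,0,0]
    - [1,0,0,0,0,0,0]
    - [1,0,0,0,0,0,0]
    - [1,0,0,0,0,0,0]

```text
t: 58.48
ee_pos: [471.1, -328.6, 266.3]
orientation: [-2.218, -2.224, -0.0]
ft_force: [0.1, -0.5, -0.1]
width: 87.5
grasp_force: 0.0
```

```bash
python3 look.py w26 472 -329 20 27 472 -329 50 60
```

```text
[ 471.1 -328.6  266.3] 87.5
472.0 -329.0 20.0 213 ((471.6, -328.7, 19.8), np.float64(23.3))
472.0 -329.0 50.0 381 ((471.3, -328.6, 14.3), np.float64(54.3))
```

>>> step_arm:
  plan:
    - [1,0,0,0.6,0,0,0]
    - [1,0,0,0.98,0,0,0]
    - [1,0,0,0.98,0,0,0]
    - [1,0,0,0.98,0,0,0]
    - [1,0,0,0.8,0,0,0]
    - [1,0,0,0.5,0,0,0]
    - [1,0,0,0.25,0,0,0]
    - [1,0,0,0.08,0,0,0]
    - [1,0,0,0,0,0,0]
    - [1,0,0,0,0,0,0]
    - [1,0,0,0,0,0,0]

```text
t: 59.9
ee_pos: [471.5, -330.3, 8.6]
orientation: [2.219, 2.222, 0.0]
ft_force: [0.2, 0.0, 0.0]
width: 87.6
grasp_force: 0.0
```

>>> step_arm:
  plan:
    - [1,0.02,0,0,0,0,0]
    - [-1,0,0,0,0,0,0]
    - [-1,0,0,0,0,0,0]
    - [-1,0,0,0,0,0,0]
    - [-1,0,0,0,0,0,0]
    - [-1,0,0,0,0,0,0]
    - [-1,0,0,0,0,0,0]
    - [-1,0,0,0,0,0,0]
    - [-1,0,0,0,0,0,0]
    - [-1,0,0,0,0,0,0]
    - [-1,0,0,0,0,0,0]

```text
t: 61.28
ee_pos: [471.0, -329.0, 7.8]
orientation: [2.22, 2.223, 0.0]
ft_force: [-0.1, 0.7, -0.0]
width: 26.3
grasp_force: 30.0
```

>>> step_arm:
  plan:
    - [-1,0,0,-0.1,0,0,0]
    - [-1,0,0,-0.4,0,0,0]
    - [-1,0,0,-0.9,0,0,0]
    - [-1,0,0,-0.98,0,0,0]
    - [-1,0,0,-0.98,0,0,0]
    - [-1,0,0,-0.98,0,0,0]
    - [-1,0,0,-0.9,0,0,0]
    - [-1,0,0,0,0,0,0]

```text
t: 62.28
ee_pos: [472.8, -330.3, 275.4]
orientation: [2.214, 2.217, 0.002]
ft_force: [0.3, -0.9, -0.3]
width: 26.3
grasp_force: 30.0
```

>>> step_arm:
  plan:
    - [-1,0.5,-0.03,0,0,0,0]
    - [-1,0.94,-0.03,0,0,0,0]
    - [-1,0.94,-0.03,0,0,0,0]
    - [-1,0.94,-0.03,0,0,0,0]
    - [-1,0.94,-0.03,0,0,0,0]
    - [-1,0.94,-0.03,0,0,0,0]
    - [-1,0.94,-0.03,0,0,0,0]
    - [-1,0.94,-0.03,0,0,0,0]
    - [-1,0.94,-0.03,0,0,0,0]
    - [-1,0.94,-0.03,0,0,0,0]
    - [-1,0.94,-0.03,0,0,0,0]
    - [-1,0.94,-0.03,0,0,0,0]
    - [-1,0.94,-0.03,0,0,0,0]
    - [-1,0.94,-0.03,0,0,0,0]
    - [-1,0.5,-0.03,0,0,0,0]
    - [-1,0,0,0,0,0,0]
    - [-1,0,0,0,0,0,0]
    - [-1,0,0,0,0,0,0]

```text
t: 64.53
ee_pos: [447.2, 330.9, 269.5]
orientation: [-2.221, -2.222, 0.001]
ft_force: [0.1, 0.1, -0.2]
width: 26.1
grasp_force: 30.0
```

```bash
cat > heldhead.py <<'E'
from h import *
import sys
o=get_obs();d=vision.get_image("wrist");np.savez(f"pics/{sys.argv[1]}.npz",**d,o=[*o["ee_pos"],*o["orientation"]])
q=cloud(d,d["T_tool_cam"]).reshape(-1,3);m=(np.hypot(q[:,0],q[:,1])<11)&(abs(q[:,2]+47.5)<5)
A=np.c_[q[m][:,:2],np.ones(m.sum())];s=np.linalg.lstsq(A,q[m][:,2],rcond=None)[0];print("tilt",s.round(3))
m=(np.hypot(q[:,0],q[:,1])<22)&(abs(q[:,2]-s[2])<1.5)&(abs(q[:,1])<14.6);c=circ(q[m]);print("mesh",c)
w=toolT(o)@[c[0],c[1],s[2],1];print("ee",o["ee_pos"].round(1),o["orientation"].round(3),"mesh world",w.round(1),"underside",(w[2]-53).round(1))
E
python3 heldhead.py w27;python3 look.py w28 448 331.4 101 106 448 331.4 107 116
```

```text
tilt [ 1.0000e-03 -2.0000e-02 -4.7415e+01]
mesh (2.4, 0.5, 17.0)
ee [447.2 330.9 269.5] [-2.221e+00 -2.222e+00  1.000e-03] mesh world [447.7 333.4 316.9   1. ] underside 263.9
[447.4 331.  269.7] 26.2
448.0 331.4 101.0 1378 ((447.9, 331.2, 25.8), np.float64(103.0))
448.0 331.4 107.0 144 ((448.0, 331.4, 7.9), np.float64(110.9))
```

>>> step_arm:
  plan:
    - [-1,0,0.02,0.5,0,0,0]
    - [-1,0,0,0.9,0,0,0]
    - [-1,0,0,0.8,0,0,0]
    - [-1,0,0,0.5,0,0,0]
    - [-1,0,0,0.2,0,0,0]
    - [-1,0,0,0,0,0,0]
    - [-1,0,0,0,0,0,0]
    - [-1,0,0,0,0,0,0]
    - [-1,0,0,0,0,0,0]
    - [-1,0,0,0,0,0,0]
    - [-1,0,0,0,0,0,0]

```text
t: 66.0
ee_pos: [448.6, 332.1, 124.9]
orientation: [2.22, 2.223, 0.0]
ft_force: [0.2, 0.6, -1.1]
width: 26.6
grasp_force: 30.0
```

```bash
python3 heldhead.py w29; python3 - <<'E'
from h import *
d=dict(np.load("pics/w29.npz"));q=cloud(d,d["T_tool_cam"]).reshape(-1,3)
for r in(14,15,16):
    m=(abs(q[:,2]+47.4)<1.2)&(abs(q[:,1]+1)<r)&(abs(q[:,0])<r);print(r,np.percentile(q[m][:,:2],[1,99],axis=0).round(1).tolist(),np.median(q[m][:,:2],0).round(1))
o=d["o"];print(o)
E
```

```text
tilt [ 0.0000e+00 -2.2000e-02 -4.7436e+01]
mesh (2.2, 0.6, 16.8)
ee [448.6 332.1 124.9] [2.22  2.223 0.   ] mesh world [449.2 334.3 172.3   1. ] underside 119.3
14 [[-12.6, -13.9], [13.4, 11.9]] [ 1.1 -0.8]
15 [[-12.6, -14.2], [13.4, 12.1]] [ 1.2 -0.8]
16 [[-12.6, -14.3], [13.4, 12.2]] [ 1.2 -0.8]
[4.48621280e+02 3.32053613e+02 1.24870726e+02 2.21975537e+00
 2.22304861e+00 2.49955086e-04]
```

```bash
python3 -c "
from h import *
d=dict(np.load('pics/w29.npz'));g=d['pixels'][150:300,180:380,::-1]
cv2.imwrite('pics/c29.png',cv2.resize(g,(800,600),interpolation=cv2.INTER_CUBIC))"
```

```text
(no output)
```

View pics/c29.png

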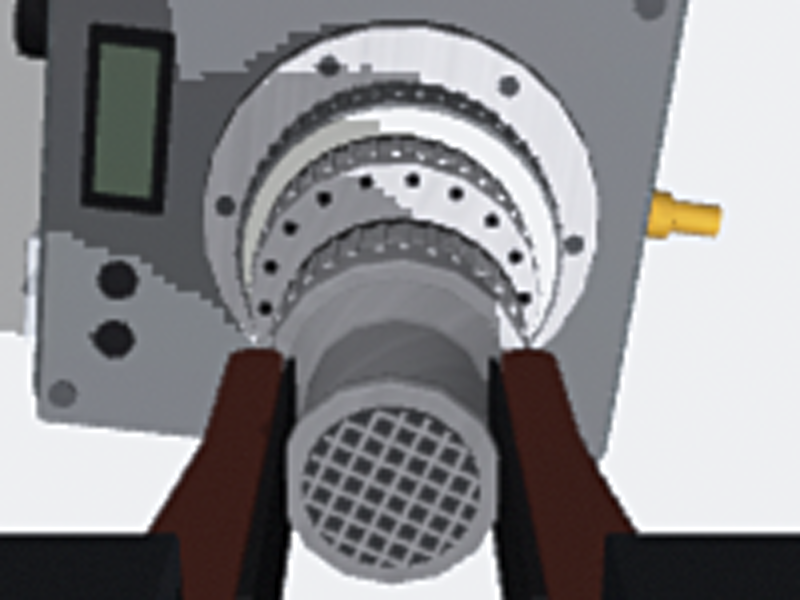

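The head's mesh is at (392,490) in the crop, over the stack and about 1 mm off in y. I'll correct that and lower it.

>>> step_arm:
  plan:
    - [-1,-0.022,0.006,0.05,0,0,0]
    - [-1,0,0,0.1,0,0,0]
    - [-1,0,0,0.1,0,0,0]
    - [-1,0,0,0.05,0,0,0]
    - [-1,0,0,0,0,0,0]
    - [-1,0,0,0,0,0,0]
    - [-1,0,0,0,0,0,0]

```text
t: 66.92
ee_pos: [448.9, 330.9, 109.8]
orientation: [2.22, 2.223, -0.0]
ft_force: [-0.0, 0.6, -0.5]
width: 26.2
grasp_force: 30.0
```

>>> step_arm:
  plan:
    - [-1,0,0,0.01,0,0,0]
    - [-1,0,0,0,0,0,0]
    - [1,0,0,0,0,0,0]
    - [1,0,0,0,0,0,0]
    - [1,0,0,0,0,0,0]
    - [1,0,0,0,0,0,0]
    - [1,0,0,0,0,0,0]
    - [1,0,0,0,0,0,0]
    - [1,0,0,-0.3,0,0,0]
    - [1,0,0,-0.9,0,0,0]
    - [1,0,0,-1,0,0,0]
    - [1,0,0,-1,0,0,0]
    - [1,0,0,-0.8,0,0,0]
    - [1,0,0,0,0,0,0]
    - [1,0,0,0,0,0,0]
    - [1,0,0,0,0,0,0]

```text
t: 68.92
ee_pos: [448.2, 330.4, 308.0]
orientation: [-2.22, -2.223, 0.004]
ft_force: [0.6, -0.4, 1.0]
width: 87.8
grasp_force: 0.0
```

```bash
python3 look.py w30 449 332 57 63 449 332 79 84 449 332 101 106 449 332 122 128 449 332 152 160 624 250.8 9 15 624 250.8 31 36 597.7 389.6 54 60
```

```text
[448.2 330.4 308. ] 87.8
449.0 332.0 57.0 898 ((448.9, 332.2, 41.9), np.float64(59.1))
449.0 332.0 79.0 392 ((448.7, 331.5, 31.9), np.float64(81.3))
449.0 332.0 101.0 346 ((447.9, 331.4, 25.7), np.float64(103.0))
449.0 332.0 122.0 247 ((449.0, 330.8, 19.8), np.float64(125.3))
449.0 332.0 152.0 509 ((449.2, 330.9, 14.4), np.float64(156.3))
624.0 250.8 9.0 462 ((623.0, 251.2, 40.1), np.float64(10.8))
624.0 250.8 31.0 1161 ((623.6, 250.7, 31.9), np.float64(33.4))
597.7 389.6 54.0 1167 ((608.9, 397.3, 38.4), np.float64(56.9))
```

View pics/w30.png

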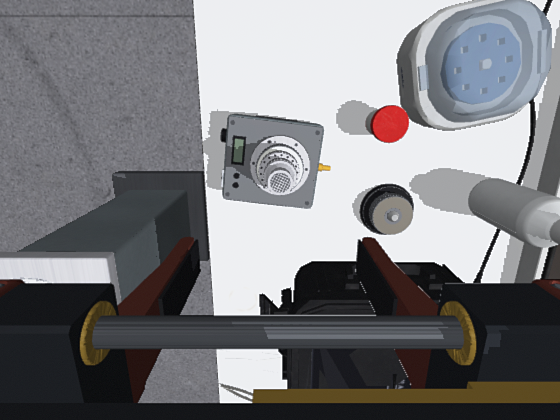

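The stack stands complete at (281,170), with every level at its original height and offsets under 1.5 mm. The exposed cassette is on its carrier at (390,208), and the cup at (389,124) hasn't moved. Handing in.

```bash
python3 -c "
from workcell import ctrl
print(ctrl.close_job())"
```

```text
the job is handed in; nothing more can be done
None
```

The filter change is done and handed in at about 69 s, but no verdict came back: by the last camera check the rebuilt stack (fresh cassette, impactor stage, inlet head) sits at its original heights with offsets under 1.5 mm, the exposed cassette is home on the formerly empty carrier, the cup looks unmoved, and I did not re-measure the vial.

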